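# Locate a bearing housing in its deburring fixture

## Robot

A 7-joint arm with a two-finger parallel gripper is mounted at the origin on a cart in front of the work surface, level with it; the furniture and walls round the work are solid. World frame = base frame: x ahead of the robot, y to its left, z up, the work surface at z = 0. Lengths are in m, angles in degrees, forces in N, time in s.
With the tool pointing down it reaches from about 0.425 to 0.875 m from the base axis. Payload 4.7 kg.
Tool frame: the origin (TCP) lies on the front face of the gripper's body, between the roots of the fingers; the fingertips stand 70 mm ahead of it and the grasp point (between the pads) lies 51 mm ahead of it (tip_extent is the distance from the TCP to the fingertips, in m); z points along the fingers, y is the direction in which the jaws open and shut (so a half turn about z gives the same grasp; the last joint's range is limited). The gripper opens to 87 mm and grips with 3 to 60 N. Pads are 19 mm wide; open, the fingers measure 117 mm over their backs; the gripper's body (75 mm by 190 mm) begins 51 mm behind the grasp point.
Start: joints at [-69.838, 18.392, -4.016, 83.108, 1.295, 78.541, -3.26], TCP at [0.215, 0.613, 0.292] pointing down, gripper open.
Joint ranges: [-163.93, 163.93], [-17.29, 119.83], [-79.2, 71.16], [3.27, 140.29], [-89.18, 269.18], [5.43, 117.66], [-154.24, 154.24]. Speed limits (degrees/s): [147.25, 147.25, 180, 180, 180, 180, 180].

## Interface

Orientations are given as [roll, pitch, yaw] about the fixed x, y, z axes, in that order (R = Rz(yaw) Ry(pitch) Rx(roll)).
In Python, from cell import * gives the robot as it stands.
- The arm moves only by the tool carry_out, never from a script. Its argument "increments" is text: rows parted by semicolons, each of 7 numbers parted by spaces: the opening, from 0 (shut) to 1 (fully open), then the shift along the tool's x, y, z in m, then the turn, a rotation vector about the tool's x, y, z in degrees. A call has 1 to 20 rows; each row shifts and turns the pose as measured when the row begins, along the tool's axes as they then stand; what a row does not reach is not made up. A row lasts 1/8 s, in which the tool goes at most 62.5 mm and 10.7 degrees, less where a joint would pass 70% of its speed; a pose out of reach is approached as far as the arm can. A call is refused whole if a number of a shift passes 0.0625 or a number of a turn 10.7, either way. A call with a gripper value outside its range is refused whole. The fingers move at their own pace and stop on an object; "force" is the grip in N (left out, the last holds). Time passes only in rows, so rows that do not move let the fingers close. It gives the time, the measured TCP pose, the force and the opening at its end, in the units of the state.
- get_obs(): the state, without advancing time (a new reading comes with each control period).
- read_camera(name): name is "scene" or "top" or "wrist"; returns a dict with "img" (420x560x3 uint8, blue, green, red), "fx", "fy", "cx", "cy" (pixels), "world_from_camera" (4x4, takes a point from camera to world coordinates). Camera axes: x right, y down, z forward; pixel columns grow to the right and rows downward; lengths in m; the calibration is good to about 2 mm. A picture is of the moment at which its call begins. There is no depth.
- sign_off(): hands the job in, once; it reports no verdict.
Trained networks look in a picture, given as the dict that the camera call returned (one of the last four; its "shot" number tells which), for a name from the list of things; names that differ only in an ending like _2 or _b are one class to them, and where a whole thing is asked for, a point or a joint stands for the part that bears it (a point fixed in the world has none). Each returns a list of dicts, best first, with "confidence" (0 to 1); they miss things now and then, are a little off and sometimes report something else, mostly with a low value. They report only what shows in the picture. A call takes as long as a camera call.
- masks_of(target, picture): "pixels" (420x560 bool, what is visible of it) and "bbox" ([left, top, right, bottom] in pixels, round what is visible of it).
The state is a dict: "time_s": time; "qpos": joint angles; "joint_velocities": joint speeds; "effort": joint torques, N m; "tool_pos": TCP position; "tool_rot": TCP orientation; "force": force on the tool from outside, world axes, zero at the start; "wrist_torque": the same for the moment, N m; "grip_width": finger opening in m.
Only numpy, scipy, OpenCV 4.12 (cv2) and the standard library are available. Lean on these libraries where they do the work, as an engineer would, in place of code of your own. Each camera call takes 0.05 s, during which the arm holds its last target.

## Task

Push the loose flanged bearing housing along the fixture plate, without lifting or tipping it, until its long edge is tight against the two back pins and its left end is tight against the single end pin. Then press the toggle clamp's raised arm down until its pad sits on the flange, and leave the housing located and clamped with the hand clear. Leave the deburring tool, nut, bolt and small casting beside the fixture where they lie.

Things in the scene. Friction and masses are not known exactly. Their poses are not given: they have to be found in the camera images.
- fixture: Grey steel base plate screwed to the bench, 170 (x) x 300 (y) x 15 mm thick; where it stands and its yaw vary. Origin: centre of its underside; x to the back (away from the robot), y to the left, z up. It carries three locating pins and, at its left end, a toggle clamp. With the housing tight on all three pins the housing's origin lies at (x 6, y -20, z 15) mm and their axes are parallel.
- pin_back_right (a point): Right back pin: upright steel dowel, 12 mm diameter, 16 mm high above the plate. Point: its axis at the plate's top, at (54, -62, 15) mm in the fixture's frame.
- pin_back_left (a point): Left back pin, same size, at (54, 22, 15) mm in the fixture's frame.
- pin_end (a point): End pin, same size, at (6, 51, 15) mm in the fixture's frame, to the left of the housing.
- housing: Loose dark bearing housing, 0.5 kg, flange down on the plate: flange 84 (x) x 130 (y) x 10 mm, four bolt holes, hollow round boss in the middle, 54 to 57 mm diameter, top 34 mm above the underside. Origin: centre of the underside; y along the flange, z up. Starts 20 to 45 mm short of its place both in x and in y, turned up to 0.25 rad. Slides with a few newtons.
- clamp_lever (a joint): Toggle clamp lever angle, rad: 0.6 to 0.85 at the start (arm raised), falls as the arm is pressed down, about 0.01 with the pad on the flange; 0 is the arm level, its stop. It moves against friction of about 0.25 N m and stays where it is left (no spring or snap). Its red grip rises on the left as the arm goes down.
- clamp_hinge (a point): Hinge axis of the clamp, at (24, 117, 47) mm in the fixture's frame; the axis is parallel to the fixture's x. The arm lies in the plane x = 24 mm and points from here to -y, over the housing's left end.
- clamp_pad (a point): Centre of the underside of the clamp's round pad (17 mm diameter) at the arm's free end: 92 mm along the arm from the hinge axis and 23 mm below it when the arm is level, then at (24, 25, 24) mm in the fixture's frame.
- clamp_arm_top (a point): Point on the upper face of the clamp's arm where it can be pressed down: 82 mm along the arm from the hinge axis (10 mm short of the pad's centre) and 13 mm above it when the arm is level. The arm is 8 mm wide.
- deburr_tool: Deburring tool with blue handle, 118 mm long, 17 mm thick, lying on the bench right of the plate; origin: centre of its underside.
- spare_nut: Hex nut, 24 x 27 x 13 mm, on the bench behind the plate; origin: centre of its underside.
- spare_bolt: Hex bolt, 59 mm long, 19 mm high, lying on the bench behind the plate; origin: centre of its underside.
- boss_near: Small dark round casting, 50 x 50 x 30 mm, on the bench to the right; origin: centre of its underside.

How it is judged (in metres and radians):
On the way:
1. the housing is tight against all three pins while the clamp is still open (x of housing in the frame of fixture above 0.004 m and y of housing in the frame of fixture above -0.022 m and angle between the y axis of housing and the y axis of fixture, either way round below 0.025 rad and z of housing in the frame of fixture below 0.017 m and value of joint clamp_lever above 0.3 rad), for 0.2 s.
At the end, for the whole second after the job is handed in: The housing lies flat and at rest within 2 mm of being tight against the back pins and the end pin, parallel to the plate within 0.025 rad, and the clamp arm is down with its pad on the flange (lever below 0.035 rad, about 2 mm of gap) (x of housing in the frame of fixture above 0.004 m and y of housing in the frame of fixture above -0.022 m and angle between the y axis of housing and the y axis of fixture, either way round below 0.025 rad and z of housing in the frame of fixture below 0.017 m and value of joint clamp_lever below 0.035 rad and linear speed of housing below 0.01 m/s); the robot touches nothing.
It fails at once if the housing is lifted off the plate or tipped (z of housing in the frame of fixture above 0.022 m or angle between housing's own z axis and vertical above 0.12 rad).
It fails at once if one of the things beside the fixture is shifted by more than 20 mm (distance of any of deburr_tool, spare_nut, spare_bolt, boss_near from where it was at the start of the episode above 0.02 m).
It also fails if it takes over 70 s, if anything falls off the work surface, if the arm or the gripper's body presses on something with over 40 N, if the wrist force passes 120 N, or if a joint passes its speed limit or range.

## Working session

There is one attempt and no reset: what is moved stays moved. The work goes in short steps, Python scripts to look and compute and a tool call to move; the robot and the scene stay as the last step left them, time stands still between calls to the robot, and variables do not carry over. Pictures are saved under pics/ and viewed, and the job is handed in when it is done.

Besides the shell and the picture viewer there is one more tool, called after "Call:" in YAML: its name, and indented under it one key for each argument. carry_out: Moves the arm, as the interface text tells. Its arguments: {"type":"object","properties":{"increments":{"type":"string"},"force":{"type":"number"}},"required":["increments"]}

```bash
ls; mkdir -p pics; python3 - <<'E'
from cell import *
import cv2
print(get_obs())
for n in ["scene","top"]:
    p=read_camera(n); cv2.imwrite(f"pics/a_{n}.png",p["img"]); print(n,p["fx"],p["cx"],p["cy"],p["world_from_camera"])
E
```

```text
pics
{'time_s': 0.0, 'qpos': array([-69.83592105,  18.43919883,  -4.01651375,  83.17428287,
         1.29512777,  78.54084628,  -3.25795549]), 'joint_velocities': array([-0.04122789, -0.07249598,  0.12800685, -0.03830494, -0.07799395,
        0.16750449,  0.11901288]), 'effort': array([ 6.47969409e-04, -4.91300547e+01, -4.03643483e-01, -3.12522876e+01,
       -6.38059666e-02,  4.38025407e-02,  1.81812579e-04]), 'tool_pos': array([0.21533014, 0.6128543 , 0.29116537]), 'tool_rot': array([-1.79890926e+02,  5.54271340e-03,  1.60648664e+02]), 'force': array([ 0.29252426,  0.53003067, -0.17573401]), 'wrist_torque': array([ 0.05369995,  0.02183659, -0.05249676]), 'grip_width': 0.08718853194494255}
scene 531.2696940487174 278.48054991474004 209.66102828053042 [[ 0.6709308  -0.37920893  0.63722245 -0.02878753]
 [-0.74116221 -0.36963558  0.56039997 -0.58248221]
 [ 0.02303142 -0.8482748  -0.52905522  0.58714631]
 [ 0.          0.          0.          1.        ]]
top 502.90988172188787 281.73366126365215 211.37312931532642 [[-0.03096032 -0.98795518  0.1516114   0.41863074]
 [-0.99948173  0.03193892  0.00402309 -0.04699228]
 [-0.00881694 -0.15140827 -0.98843199  1.22826778]
 [ 0.          0.          0.          1.        ]]
```

View pics/a_scene.png

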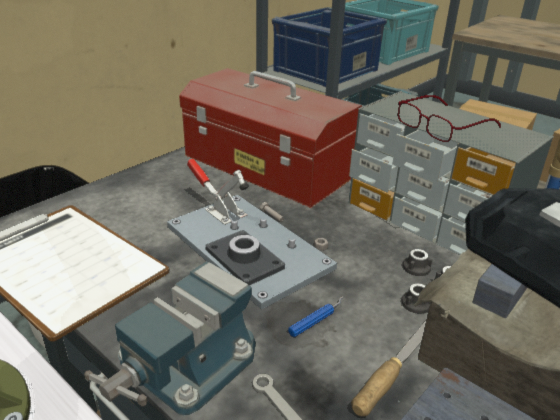

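View pics/a_top.png

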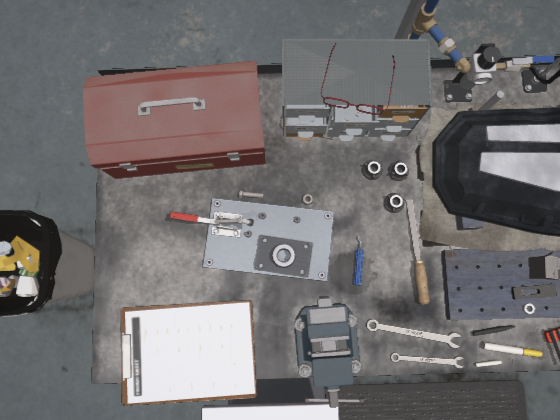

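```bash
cat > h.py <<'E'
from cell import *
import cv2, numpy as np
def K(p): return np.array([[p["fx"],0,p["cx"]],[0,p["fy"],p["cy"]],[0,0,1.]])
def unproj(p,uv,z):
    T=p["world_from_camera"]; uv=np.atleast_2d(uv).astype(float)
    d=np.c_[(uv[:,0]-p["cx"])/p["fx"],(uv[:,1]-p["cy"])/p["fy"],np.ones(len(uv))]@T[:3,:3].T
    o=T[:3,3]; return o+d*((z-o[2])/d[:,2])[:,None]
def proj(p,X):
    T=p["world_from_camera"]; c=(np.atleast_2d(X)-T[:3,3])@T[:3,:3]
    return np.c_[c[:,0]/c[:,2]*p["fx"]+p["cx"],c[:,1]/c[:,2]*p["fy"]+p["cy"]]
def zoom(p,box,s,name):
    l,t,r,b=box; cv2.imwrite(name,cv2.resize(p["img"][t:b,l:r],None,fx=s,fy=s,interpolation=cv2.INTER_CUBIC))
E
python3 - <<'E'
from h import *
for n in ["top","scene"]:
    p=read_camera(n); zoom(p,(150,180,350,300) if n=="top" else (150,150,350,310),4,f"pics/b_{n}.png")
    for t in ["fixture","housing","clamp_lever","deburr_tool","spare_nut","spare_bolt","boss_near"]:
        for m in masks_of(t,p)[:2]:
            k=m["pixels"].astype(np.uint8); c=cv2.findContours(k,0,2)[0]; c=max(c,key=cv2.contourArea)
            r=cv2.minAreaRect(c); print(n,t,round(m["confidence"],2),m["bbox"],k.sum())
            if n=="top":
                z={"fixture":.015,"housing":.025}.get(t,.01)
                print(np.round(unproj(p,cv2.boxPoints(r),z)[:,:2],4).tolist())
E
```

```text
top fixture 0.61 [170.3, 200.2, 333.4, 284.0] 7084
[[0.4867, 0.2458], [0.6583, 0.2283], [0.6026, -0.1693], [0.4335, -0.1436]]
top housing 0.7 [254.9, 234.6, 315.3, 279.6] 1832
[[0.4652, 0.0303], [0.5503, 0.0174], [0.5288, -0.1163], [0.4442, -0.1021]]
top housing 0.4 [170.1, 209.1, 253.1, 224.6] 576
[[0.5893, 0.2327], [0.6129, 0.2308], [0.5894, 0.029], [0.5659, 0.0315]]
top clamp_lever 0.79 [163.9, 212.6, 251.3, 223.7] 413
[[0.5958, 0.236], [0.6145, 0.2343], [0.5886, 0.0304], [0.57, 0.0325]]
top deburr_tool 0.81 [353.0, 248.8, 364.4, 285.9] 232
[[0.4244, -0.2086], [0.5107, -0.2177], [0.5092, -0.2349], [0.4229, -0.2256]]
top spare_nut 0.43 [169.4, 209.4, 255.8, 226.4] 504
[[0.5931, 0.2359], [0.6144, 0.2344], [0.5914, 0.0278], [0.5703, 0.0299]]
top spare_bolt 0.53 [239.5, 189.6, 262.8, 198.2] 83
[[0.6495, 0.0606], [0.6599, 0.0593], [0.6523, 0.0069], [0.6419, 0.0083]]
top spare_bolt 0.37 [387.7, 196.6, 403.8, 213.8] 245
[[0.6405, -0.2972], [0.6391, -0.3414], [0.5944, -0.3383], [0.5958, -0.2944]]
top boss_near 0.85 [385.6, 195.6, 402.6, 217.3] 302
[[0.6406, -0.2948], [0.639, -0.3438], [0.5943, -0.3408], [0.5959, -0.292]]
scene fixture 0.74 [167.1, 155.4, 337.0, 308.9] 7751
scene housing 0.63 [204.1, 229.7, 285.1, 287.2] 2517
scene clamp_lever 0.85 [186.0, 159.2, 246.6, 198.5] 619
scene deburr_tool 0.63 [289.5, 299.5, 342.1, 336.8] 540
scene spare_nut 0.55 [312.3, 237.3, 327.5, 253.7] 142
scene spare_bolt 0.55 [261.1, 201.2, 284.3, 221.7] 172
scene boss_near 0.73 [402.0, 284.2, 433.0, 314.7] 562
```

View pics/b_top.png

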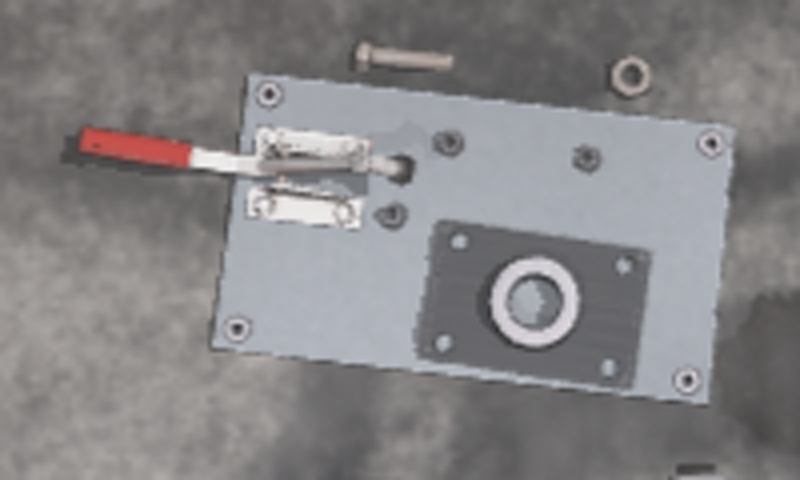

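View pics/b_scene.png

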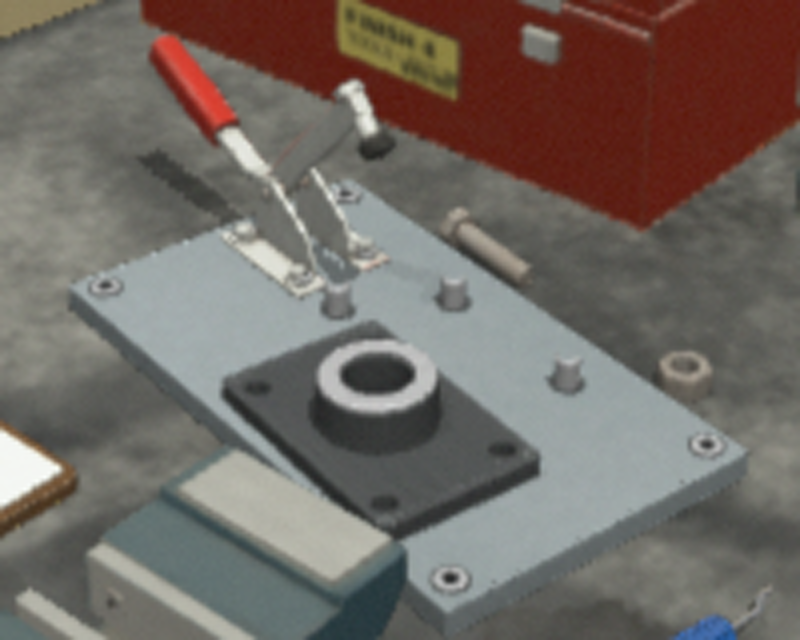

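```bash
cat >> h.py <<'E'
from scipy.optimize import least_squares
def fitpose(pairs,x0):
    # pairs: list of (p, local pts Nx3, uv)
    def X(q,L):
        c,s=np.cos(q[2]),np.sin(q[2]); return np.c_[q[0]+c*L[:,0]-s*L[:,1],q[1]+s*L[:,0]+c*L[:,1],L[:,2]]
    f=lambda q: np.concatenate([(proj(p,X(q,np.array(L)))-np.array(uv)).ravel() for p,L,uv in pairs])
    r=least_squares(f,x0,loss="soft_l1"); return r.x,f(r.x).reshape(-1,2)
def w(F,L):
    c,s=np.cos(F[2]),np.sin(F[2]); L=np.atleast_2d(L); return np.c_[F[0]+c*L[:,0]-s*L[:,1],F[1]+s*L[:,0]+c*L[:,1],L[:,2]]
E
python3 - <<'E'
from h import *
t=read_camera("top"); s=read_camera("scene")
zt=lambda a:np.array(a)/4+[150,180]-.375; zs=lambda a:np.array(a)/4+[150,150]-.375
C=[[.085,.15,.015],[.085,-.15,.015],[-.085,-.15,.015],[-.085,.15,.015]]
P=[[.054,.022,.031],[.054,-.062,.031],[.006,.051,.031]]
a=(t,C+P,zt([[247,73],[735,128],[709,404],[212,347],[449,141],[587,156],[391,214]]))
b=(s,[C[1],C[3]]+P,zs([[747,455],[70,297],[455,280],[568,362],[338,289]]))
for pr in ([a],[b],[a,b]):
    F,r=fitpose(pr,[.52,.03,-.1]); print(np.round(F,4),np.rad2deg(F[2])); 
print(np.round(r,1).tolist())
H=[[.042,.065,.025],[.042,-.065,.025],[-.042,-.065,.025],[-.042,.065,.025],[0,0,.049]]
h,r=fitpose([(t,H,zt([[438,220],[652,250],[632,388],[416,355],[535,301]]))],[.5,-.04,-.1]); print(h,np.round(r,1).tolist())
h,r=fitpose([(s,[H[0],H[1],H[2],H[3],H[4]],zs([[373,323],[540,462],[388,527],[223,380],[377,376]]))],[.5,-.04,-.1]); print(h,np.round(r,1).tolist())
d=h[:2]-F[:2];c,sn=np.cos(F[2]),np.sin(F[2]);print("in fixture",c*d[0]+sn*d[1],-sn*d[0]+c*d[1],h[2]-F[2])
np.save("F.npy",F)
# lever: predicted arm pts
for th in (.5,.6,.7,.8,.9):
    ct,st=np.cos(th),np.sin(th)
    pad=[.024,.117-.092*ct-(-.023)*-st*1, .047+.092*st-.023*ct]
    pad=[.024,.117-(.092*ct+.023*st),.047+.092*st-.023*ct]
    q=w(F,pad); print(th,((proj(t,q)-[150,180])*4).round(),((proj(s,q)-150)*4).round(),q.round(3))
E
```

```text
[ 0.5389 -0.0078 -0.1432] -8.20191444714292
[ 0.5365 -0.0113 -0.1425] -8.16723411239855
[ 0.5385 -0.0087 -0.1458] -8.353038568821168
[[0.9, -0.3], [0.6, -0.3], [0.1, 0.6], [0.0, 0.4], [0.3, 0.1], [0.5, 0.2], [0.4, 0.2], [0.7, -0.4], [-0.8, -2.8], [-0.4, -0.6], [-0.2, -1.2], [-0.3, -1.1]]
[ 0.49679815 -0.04245062 -0.17913861] [[-0.0, -0.5], [0.0, -0.1], [0.1, 0.3], [0.0, 0.5], [-0.2, -0.2]]
[ 0.4961163  -0.04378562 -0.17998978] [[0.3, -0.6], [1.3, -0.8], [-1.0, 1.5], [-0.8, 0.4], [0.3, -0.3]]
in fixture -0.036853680284317854 -0.040879188446421896 -0.034201751842153516
0.5 [[434. 180.]] [[397. 222.]] [[0.566 0.013 0.071]]
0.6 [[428. 177.]] [[394. 203.]] [[0.566 0.016 0.08 ]]
0.7 [[421. 175.]] [[389. 183.]] [[0.567 0.019 0.089]]
0.8 [[412. 172.]] [[382. 164.]] [[0.568 0.024 0.097]]
0.9 [[401. 169.]] [[375. 145.]] [[0.568 0.029 0.105]]
```

```bash
python3 - <<'E'
from h import *
t=read_camera("top"); s=read_camera("scene")
zoom(t,(270,270,390,410),4,"pics/c_top.png"); zoom(s,(90,230,290,410),4,"pics/c_scene.png")
E
```

```text
(no output)
```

View pics/c_top.png

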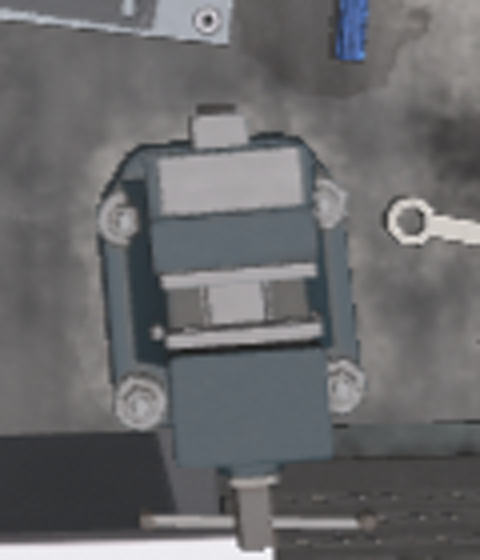

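View pics/c_scene.png

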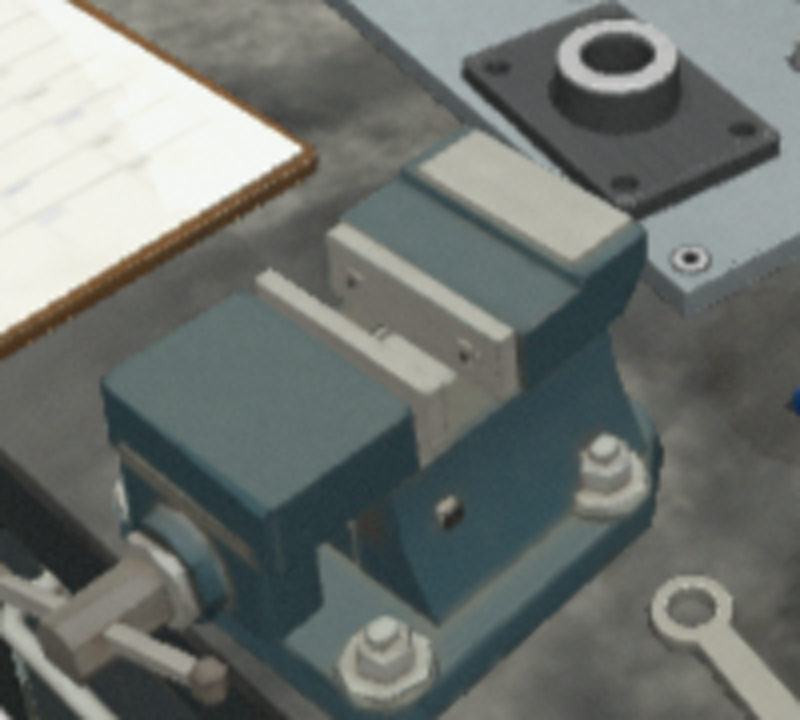

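```bash
python3 - <<'E'
from h import *
t=read_camera("top"); s=read_camera("scene")
def tri(a,b):
    P=lambda p:K(p)@np.linalg.inv(p["world_from_camera"])[:3]
    X=cv2.triangulatePoints(P(t),P(s),np.array(a,float).T,np.array(b,float).T); return (X[:3]/X[3]).T
a=np.array([[160,153],[302,148],[162,280],[317,270]])/4+[270,270]-.375
b=np.array([[470,130],[640,218],[330,232],[512,338]])/4+[90,230]-.375
print(tri(a,b).round(3))
# toolbox front top/bottom, lever tip: top of the spindle
a=np.array([[375,158],[190,153],[80,140]])/4+[150,180]-.375;b=np.array([[350,90],[222,130],[160,45]])/4+150-.375
print(tri(a,b).round(3))
F=np.load("F.npy"); print(w(F,[[-.0365,-.0405,0],[.006,-.02,0]]))
print(unproj(t,[[186,170],[264,163],[284,133],[428,135]],0.03).round(3))
E
```

```text
[[ 0.373 -0.095  0.104]
 [ 0.376 -0.175  0.106]
 [ 0.305 -0.095  0.096]
 [ 0.31  -0.181  0.099]]
[[0.571 0.045 0.127]
 [0.588 0.159 0.055]
 [0.595 0.217 0.08 ]]
[[ 0.49652132 -0.04346183  0.        ]
 [ 0.54154854 -0.02935337  0.        ]]
[[ 0.712  0.189  0.03 ]
 [ 0.724 -0.002  0.03 ]
 [ 0.798 -0.054  0.03 ]
 [ 0.781 -0.408  0.03 ]]
```

```bash
cat >> h.py <<'E'
from scipy.spatial.transform import Rotation as R
def plan(pos,yaw,n,o=1.0,roll180=True):
    """rows moving from now to pos with tool down & given yaw (deg of tool x)"""
    s=get_obs(); p=np.array(s["tool_pos"]); r=R.from_euler("xyz",s["tool_rot"],degrees=True)
    g=R.from_euler("xyz",[180,0,yaw],degrees=True); tv=(r.inv()*g).as_rotvec(degrees=True)/n
    print("now",p.round(4),np.round(s["tool_rot"],2),"F",s["force"].round(1),"t",round(s["time_s"],2),"w",round(s["grip_width"],4))
    d=(np.array(pos)-p)/n; rows=[]
    for i in range(n):
        v=r.inv().apply(d); rows.append(" ".join([f"{o:g}"]+[f"{x:.4f}" for x in v]+[f"{x:.2f}" for x in tv])); r=r*R.from_rotvec(tv,degrees=True)
    print("; ".join(rows))
E
python3 -c "
from h import *
plan([.4967,-.043,.25],81.7,13)"
```

```text
now [0.2154 0.6133 0.2923] [179.99   0.   160.65] F [0.7 0.2 0.1] t 1.2 w 0.0869
1 -0.0371 -0.0405 0.0033 0.00 -0.00 6.07; 1 -0.0412 -0.0363 0.0033 0.00 -0.00 6.07; 1 -0.0448 -0.0317 0.0033 0.00 -0.00 6.07; 1 -0.0479 -0.0268 0.0033 0.00 -0.00 6.07; 1 -0.0505 -0.0216 0.0033 0.00 -0.00 6.07; 1 -0.0525 -0.0161 0.0033 0.00 -0.00 6.07; 1 -0.0539 -0.0105 0.0033 0.00 -0.00 6.07; 1 -0.0547 -0.0047 0.0033 0.00 -0.00 6.07; 1 -0.0549 0.0011 0.0033 0.00 -0.00 6.07; 1 -0.0545 0.0069 0.0033 0.00 -0.00 6.07; 1 -0.0535 0.0126 0.0033 0.00 -0.00 6.07; 1 -0.0518 0.0182 0.0033 0.00 -0.00 6.07; 1 -0.0496 0.0236 0.0033 0.00 -0.00 6.07
```

Call:
carry_out:
  increments: "1 -0.037 -0.040 0.003 0 0 6; 1 -0.041 -0.036 0.003 0 0 6; 1 -0.045 -0.032 0.003 0 0 6; 1 -0.048 -0.027 0.003 0 0 6; 1 -0.050 -0.022 0.003 0 0 6; 1 -0.052 -0.016 0.003 0 0 6; 1 -0.054 -0.010 0.003 0 0 6; 1 -0.055 -0.005 0.003 0 0 6; 1 -0.055 0.001 0.003 0 0 6; 1 -0.054 0.007 0.003 0 0 6"

```text
time_s: 2.45
tool_pos: [0.4319, 0.0969, 0.2611]
tool_rot: [179.7, -0.4, 99.2]
force: [0.4, 0.3, -0.1]
grip_width: 0.0872
```

```bash
python3 -c "
from h import *
plan([.4967,-.043,.22],81.7,5)"
```

```text
now [0.4319 0.0969 0.2611] [179.7   -0.39  99.18] F [ 0.4  0.3 -0.1] t 2.45 w 0.0872
1 -0.0298 0.0083 0.0081 0.05 -0.09 3.50; 1 -0.0292 0.0101 0.0081 0.05 -0.09 3.50; 1 -0.0285 0.0119 0.0081 0.05 -0.09 3.50; 1 -0.0277 0.0136 0.0082 0.05 -0.09 3.50; 1 -0.0268 0.0152 0.0082 0.05 -0.09 3.50
```

Call:
carry_out:
  increments: "1 -0.030 0.008 0.008 0 0 3.5; 1 -0.029 0.010 0.008 0 0 3.5; 1 -0.028 0.012 0.008 0 0 3.5; 1 -0.028 0.014 0.008 0 0 3.5; 1 -0.027 0.015 0.008 0 0 3.5; 1 0 0 0 0 0 0"

```text
time_s: 3.2
tool_pos: [0.4985, -0.0534, 0.221]
tool_rot: [179.6, -0.6, 80.5]
force: [-0.6, -0.1, -0.5]
grip_width: 0.087
```

```bash
python3 -c "
from h import *
p=read_camera('wrist'); cv2.imwrite('pics/w1.png',p['img']); print(p['world_from_camera'].round(3),p['fx'])
for m in masks_of('housing',p)[:2]:
    print(m['confidence'],m['bbox'])
plan([.4967,-.043,.15],81.7,3)"
```

```text
[[ 0.986 -0.162 -0.033  0.51 ]
 [-0.165 -0.955 -0.247  0.015]
 [ 0.008  0.249 -0.969  0.315]
 [ 0.     0.     0.     1.   ]] 324.51327194041295
0.91 [227.9, 114.1, 325.2, 258.5]
0.4 [353.1, 0.0, 396.4, 94.6]
now [ 0.4984 -0.0506  0.2214] [179.56  -0.69  80.78] F [-0.2  0.1 -0.2] t 3.3 w 0.0867
1 0.0021 -0.0011 0.0238 0.15 -0.23 -0.31; 1 0.0022 -0.0011 0.0238 0.15 -0.23 -0.31; 1 0.0023 -0.0010 0.0238 0.15 -0.23 -0.31
```

View pics/w1.png

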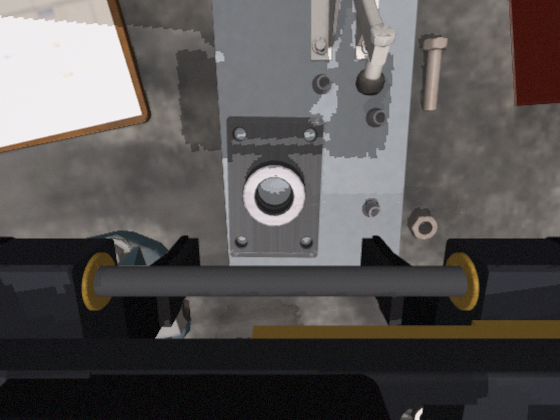

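```bash
python3 -c "
from h import *
p=read_camera('wrist'); zoom(p,(200,70,460,280),3,'pics/w2.png')
print(unproj(p,[[274,195]],.049).round(4), unproj(p,[[321,79],[376,113],[372,206]],.031).round(4))
F=np.load('F.npy'); print(w(F,[[.006,.051,.031],[.054,.022,.031],[.054,-.062,.031]]).round(4))
"
```

```text
[[ 0.4975 -0.0392  0.049 ]] [[ 0.5509  0.0469  0.031 ]
 [ 0.5932  0.0128  0.031 ]
 [ 0.5825 -0.0676  0.031 ]]
[[ 0.5519  0.0409  0.031 ]
 [ 0.5951  0.0052  0.031 ]
 [ 0.5829 -0.0779  0.031 ]]
```

View pics/w2.png

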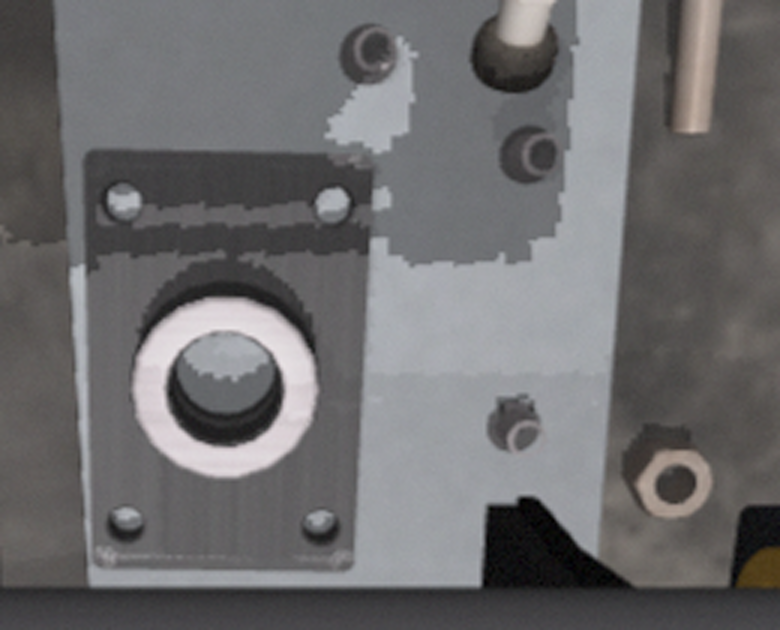

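```bash
python3 -c "
from h import *
p=read_camera('wrist')
q=lambda a:np.array(a)/3+[200,70]-.33
print(unproj(p,q([[225,387]]),.049).round(4), unproj(p,q([[377,48],[543,157],[523,435]]),.031).round(4))
"
```

```text
[[ 0.4975 -0.0417  0.049 ]] [[ 0.5537  0.042   0.031 ]
 [ 0.5965  0.0056  0.031 ]
 [ 0.5837 -0.0752  0.031 ]]
```

Call:
carry_out:
  increments: "1 0.004 -0.001 0.025 0 0 -0.4; 1 0.003 -0.001 0.025 0 0 -0.3; 1 0.002 -0.001 0.025 0 0 -0.3; 1 0 0 0.015 0 0 0; 1 0 0 0.01 0 0 0; 1 0 0 0 0 0 0"

```text
time_s: 4.15
tool_pos: [0.4992, -0.0323, 0.1215]
tool_rot: [179.2, -1.0, 82.6]
force: [0.5, 0.5, -0.5]
grip_width: 0.0869
```

```bash
python3 -c "
from h import *
plan([.497,-.042,.102],81.7,1)"
```

```text
now [ 0.4992 -0.0323  0.1215] [179.24  -1.01  82.59] F [ 0.5  0.5 -0.5] t 4.15 w 0.0869
1 -0.0103 -0.0012 0.0193 0.76 -1.02 0.89
```

Call:
carry_out:
  increments: "1 -0.010 -0.001 0.005 0.8 -1 0.9; 1 0 0 0.005 0 0 0; 1 0 0 0 0 0 0"

```text
time_s: 4.53
tool_pos: [0.498, -0.0431, 0.1122]
tool_rot: [179.9, 0.0, 81.6]
force: [0.9, -0.3, 0.6]
grip_width: 0.0873
```

```bash
python3 -c "
from h import *
plan([.497,-.042,.102],81.7,1)"
```

```text
now [ 0.498  -0.0431  0.1122] [1.7994e+02 1.0000e-02 8.1590e+01] F [ 0.9 -0.3  0.6] t 4.53 w 0.0873
1 0.0009 -0.0012 0.0102 0.06 0.01 -0.11
```

Lower, then close gently on the boss.

Call:
carry_out:
  increments: "1 0.001 0.001 0.005 0 0 0; 1 0 0 0.004 0 0 0; 1 0 0 0 0 0 0; 0.7 0 0 0 0 0 0; 0.6 0 0 0 0 0 0; 0.5 0 0 0 0 0 0; 0.5 0 0 0 0 0 0; 0.5 0 0 0 0 0 0"
  force: 8

```text
time_s: 5.52
tool_pos: [0.4977, -0.0418, 0.1027]
tool_rot: [-179.8, -0.0, 81.6]
force: [-0.4, 0.3, 0.9]
grip_width: 0.0544
```

```bash
python3 -c "
from h import *
plan([.5415,-.0293,.102],81.7,5,.5)
for n,b in (('top',(150,180,350,300)),('scene',(150,120,350,270))): zoom(read_camera(n),b,4,'pics/d_%s.png'%n)"
```

```text
now [ 0.4977 -0.0418  0.1027] [-1.7982e+02 -3.0000e-02  8.1580e+01] F [-0.4  0.3  0.9] t 5.53 w 0.0544
0.5 0.0038 0.0083 0.0001 -0.04 -0.01 -0.02; 0.5 0.0038 0.0083 0.0001 -0.04 -0.01 -0.02; 0.5 0.0037 0.0083 0.0001 -0.04 -0.01 -0.02; 0.5 0.0037 0.0083 0.0001 -0.04 -0.01 -0.02; 0.5 0.0037 0.0083 0.0001 -0.04 -0.01 -0.02
```

View pics/d_scene.png

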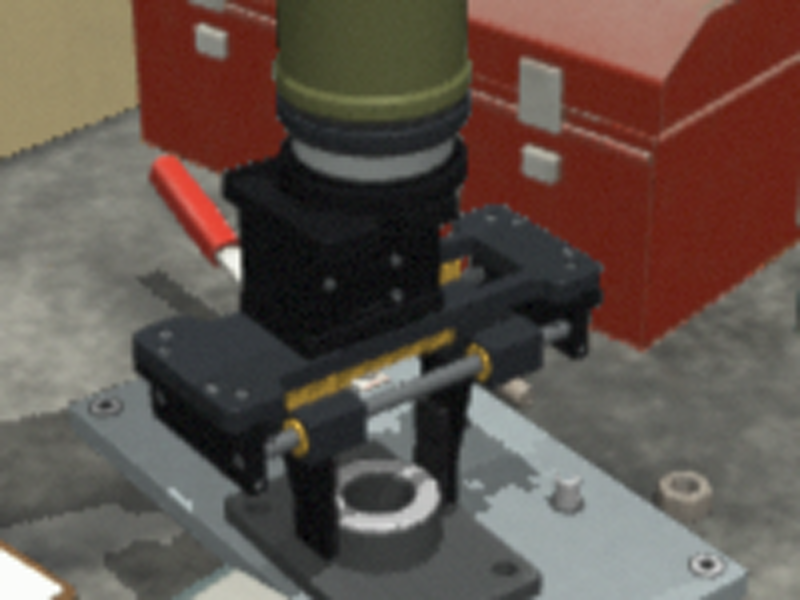

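Call:
carry_out:
  increments: "0.5 0.003 0.007 0 0 0 -0.4; 0.5 0.003 0.007 0 0 0 -0.4; 0.5 0.003 0.007 0 0 0 -0.4; 0.5 0.003 0.007 0 0 0 -0.4; 0.5 0.003 0.007 0 0 0 -0.4; 0.5 0 0 0 0 0 0; 0.5 0 0 0 0 0 0"

```text
time_s: 6.5
tool_pos: [0.5165, -0.0376, 0.1]
tool_rot: [-177.0, 0.4, 83.4]
force: [-2.6, 0.1, 1.9]
grip_width: 0.0549
```

```bash
python3 -c "
from h import *
plan([.5415,-.0293,.102],83.6,3,.5)
for n,b in (('top',(150,180,350,300)),('wrist',(150,0,450,280))): zoom(read_camera(n),b,2.6,'pics/e_%s.png'%n)"
```

```text
now [ 0.5165 -0.0376  0.1   ] [-177.      0.41   83.44] F [-2.6  0.1  1.9] t 6.5 w 0.0549
0.5 0.0037 0.0079 -0.0011 -1.00 0.13 -0.06; 0.5 0.0037 0.0079 -0.0010 -1.00 0.13 -0.06; 0.5 0.0037 0.0080 -0.0008 -1.00 0.13 -0.06
```

View pics/e_wrist.png

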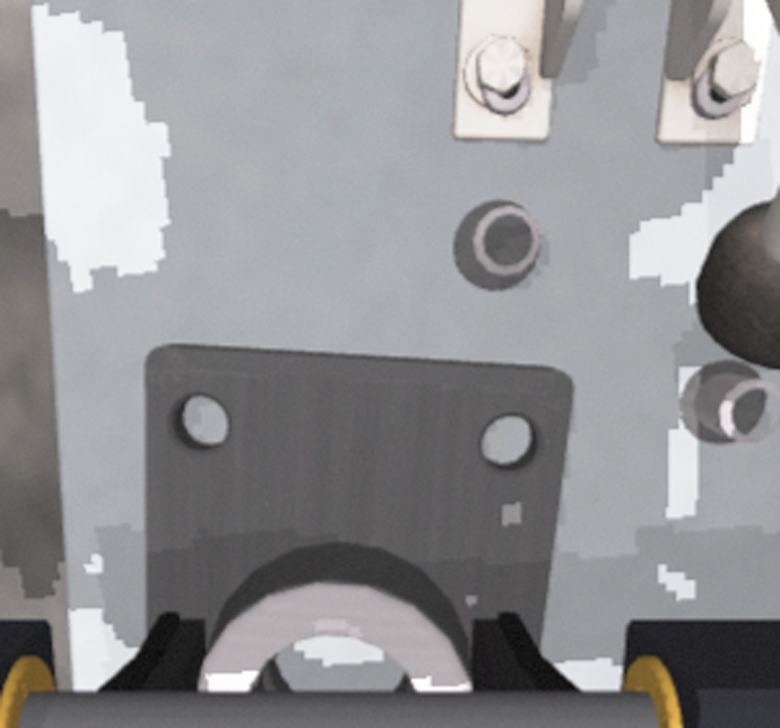

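Call:
carry_out:
  increments: "0.5 0.003 0.005 0 -1.5 0 0; 0.5 0.003 0.005 0 -1.5 0 0; 0.5 0.003 0.005 -0.001 -1 0 0; 0.5 0 0 0 -1 0 0; 0.5 0 0 0 -0.5 0 0"

```text
time_s: 7.22
tool_pos: [0.5218, -0.0337, 0.0988]
tool_rot: [178.9, 0.7, 83.3]
force: [-4.3, 0.5, 4.4]
grip_width: 0.0544
```

```bash
python3 -c "
from h import *
plan([.5415,-.0293,.102],83.6,3,.5)
for n,b in (('top',(150,180,350,300)),('wrist',(150,0,450,280))): zoom(read_camera(n),b,2.6,'pics/f_%s.png'%n)"
```

```text
now [ 0.5218 -0.0337  0.0988] [178.89   0.7   83.34] F [-4.3  0.5  4.4] t 7.22 w 0.0544
0.5 0.0022 0.0064 -0.0010 0.37 0.24 -0.09; 0.5 0.0022 0.0064 -0.0010 0.37 0.24 -0.09; 0.5 0.0022 0.0064 -0.0010 0.37 0.24 -0.09
```

View pics/f_wrist.png

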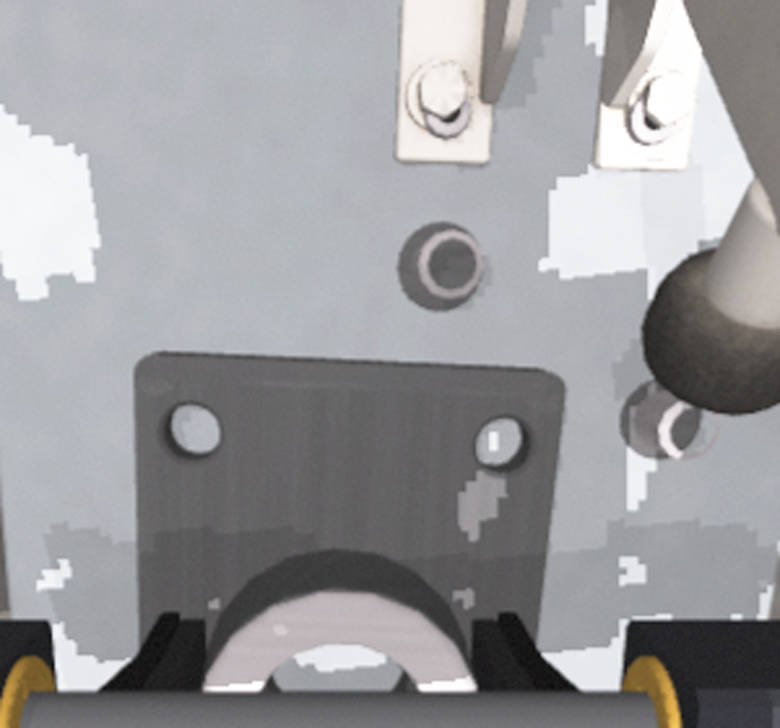

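Call:
carry_out:
  increments: "0.5 0.003 0.007 -0.002 0 0 0; 0.5 0.003 0.007 -0.002 0 0 0; 0.5 0.002 0.007 -0.001 -0.5 0 0; 0.5 0 0 0 -0.5 0 0; 0.5 0 0 0 -0.5 0 0"

```text
time_s: 7.95
tool_pos: [0.5401, -0.0281, 0.1]
tool_rot: [178.1, 0.9, 83.4]
force: [-4.3, 0.9, -2.0]
grip_width: 0.0546
```

```bash
python3 -c "
from h import *
plan([.5415,-.0293,.102],83.6,3,.5)
for n,b in (('top',(150,180,350,300)),('wrist',(150,0,450,280))): zoom(read_camera(n),b,2.6,'pics/g_%s.png'%n)"
```

```text
now [ 0.5401 -0.0281  0.1   ] [178.06   0.94  83.41] F [-4.3  0.9 -2. ] t 7.95 w 0.0546
0.5 -0.0003 0.0005 -0.0007 0.65 0.31 -0.06; 0.5 -0.0003 0.0005 -0.0007 0.65 0.31 -0.06; 0.5 -0.0003 0.0005 -0.0007 0.65 0.31 -0.06
```

View pics/g_wrist.png

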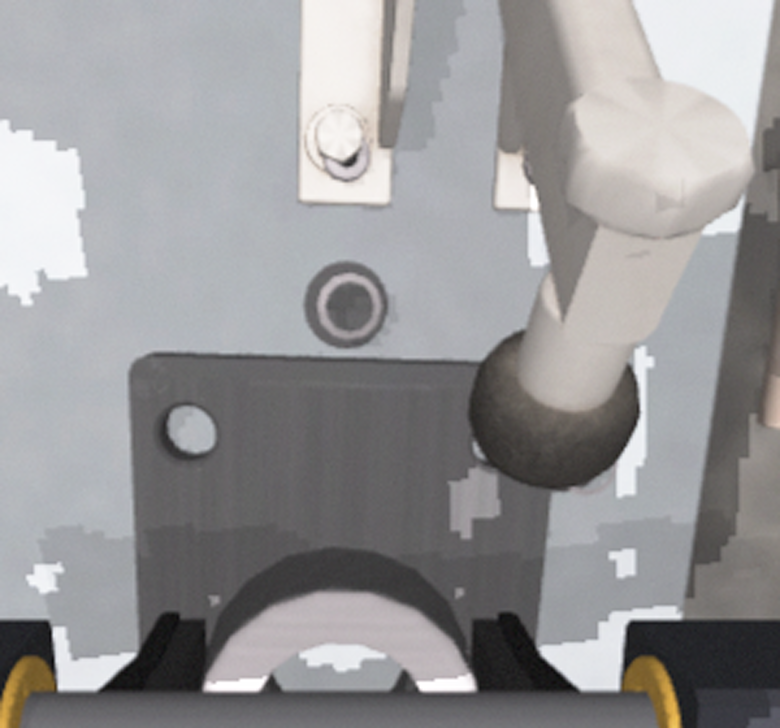

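Call:
carry_out:
  increments: "0.5 0 0.003 0 0 0 0; 0.5 0 0.004 0 0 0 0; 0.5 0 0.004 0 0 0 0; 0.5 0 0.004 0 0 0 0"

```text
time_s: 8.55
tool_pos: [0.5427, -0.0286, 0.0986]
tool_rot: [180.0, 0.8, 83.4]
force: [-12.6, 2.5, 7.1]
grip_width: 0.0552
```

```bash
python3 -c "
from h import *
plan([.5415,-.0293,.102],83.6,3,.5)
for n,b in (('top',(150,180,350,300)),('wrist',(150,0,450,280)),('scene',(180,180,340,300))): zoom(read_camera(n),b,4 if n=='scene' else 2.6,'pics/i_%s.png'%n)"
```

```text
now [ 0.5427 -0.0286  0.0986] [179.97   0.82  83.39] F [-12.6   2.5   7.1] t 8.55 w 0.0552
0.5 -0.0003 -0.0004 -0.0011 0.01 0.27 -0.07; 0.5 -0.0003 -0.0004 -0.0011 0.01 0.27 -0.07; 0.5 -0.0003 -0.0004 -0.0011 0.01 0.27 -0.07
```

View pics/i_wrist.png

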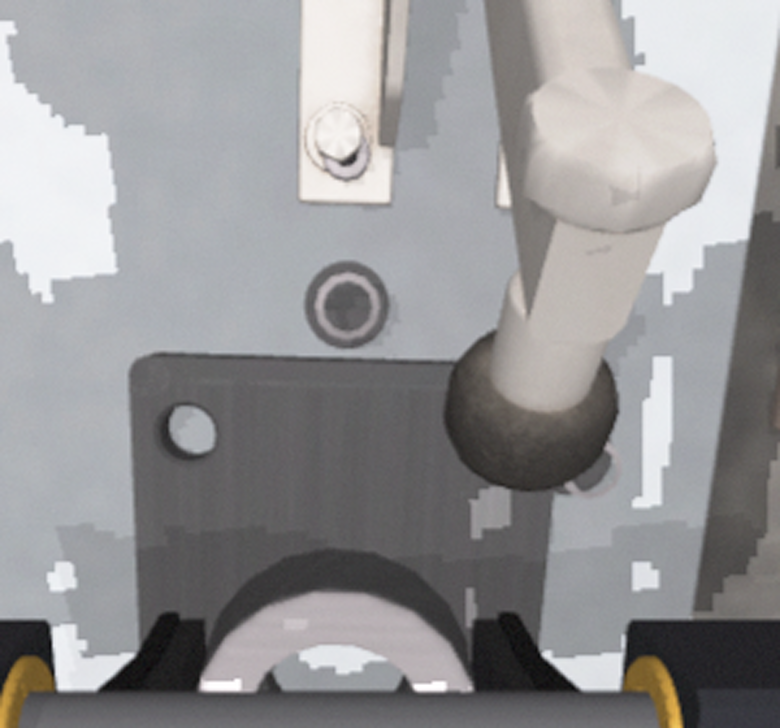

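View pics/i_scene.png

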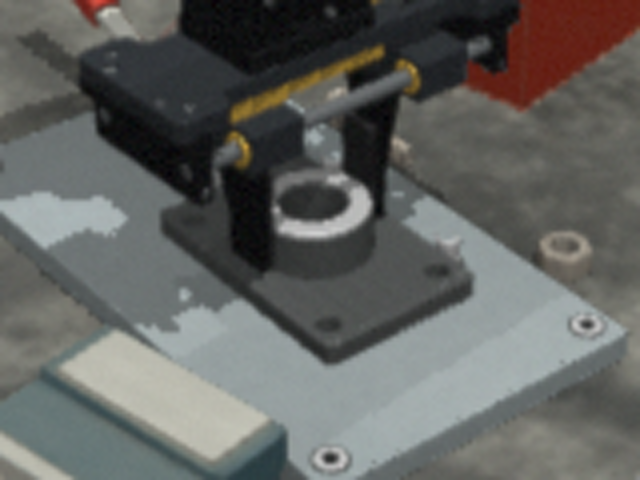

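Call:
carry_out:
  increments: "0.5 0 0.002 -0.001 0 0 0; 0.5 0.003 0.001 -0.001 0 0 0; 0.5 0.004 0.001 -0.001 0 0 0; 0.5 0.004 0.001 -0.001 0 0 0; 0.5 0.004 0.001 -0.001 0 0 0"
  force: 14

```text
time_s: 9.32
tool_pos: [0.5442, -0.023, 0.1004]
tool_rot: [-179.3, 1.6, 83.1]
force: [-5.7, -8.1, -5.1]
grip_width: 0.0545
```

```bash
python3 -c "
from h import *
plan([.5415,-.0293,.102],83.6,3,.5)
for n,b in (('top',(150,180,350,300)),('wrist',(150,0,450,280)),('scene',(180,180,340,300))): zoom(read_camera(n),b,4 if n=='scene' else 2.6,'pics/j_%s.png'%n)"
```

```text
now [ 0.5442 -0.023   0.1004] [-179.28    1.6    83.14] F [-5.7 -8.1 -5.1] t 9.32 w 0.0545
0.5 -0.0022 -0.0007 -0.0005 -0.24 0.53 -0.16; 0.5 -0.0022 -0.0007 -0.0005 -0.24 0.53 -0.16; 0.5 -0.0022 -0.0007 -0.0005 -0.24 0.53 -0.16
```

View pics/j_wrist.png

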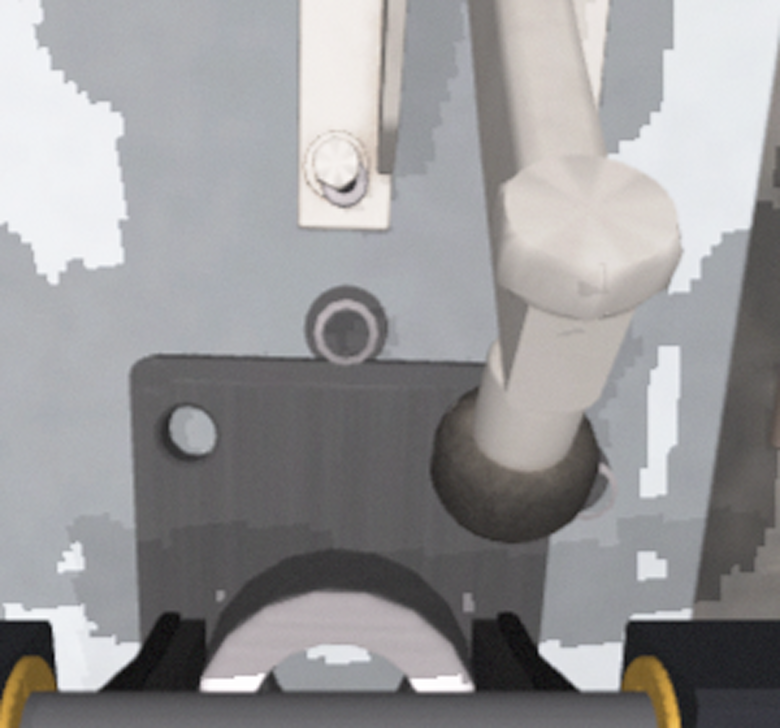

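Call:
carry_out:
  increments: "0.5 0.001 0.003 0.001 0 0.5 0; 0.5 0.001 0.004 0.001 0 0.5 0; 0.5 0.001 0.005 0.001 0 0 0; 0.5 0.001 0.005 0.001 0 0 0"

```text
time_s: 9.98
tool_pos: [0.5471, -0.0248, 0.0968]
tool_rot: [-177.0, 0.8, 83.0]
force: [-19.9, -0.6, 18.2]
grip_width: 0.0549
```

Call:
carry_out:
  increments: "0.5 0.003 0.003 0 0 0 0; 0.5 0.003 0.003 0 0 0 0"

```text
time_s: 10.22
tool_pos: [0.5482, -0.0244, 0.0972]
tool_rot: [-176.2, 1.2, 82.9]
force: [-13.1, -4.8, 7.7]
grip_width: 0.0549
```

```bash
python3 -c "
from h import *
plan([.5415,-.0293,.102],83.6,3,.5)
for n,b in (('top',(150,180,350,300)),('wrist',(150,0,450,280)),('scene',(180,180,340,300))): zoom(read_camera(n),b,4 if n=='scene' else 2.6,'pics/k_%s.png'%n)"
```

```text
now [ 0.5482 -0.0244  0.0972] [-176.17    1.15   82.92] F [-13.1  -4.8   7.7] t 10.22 w 0.0549
0.5 -0.0019 -0.0021 -0.0014 -1.28 0.38 -0.24; 0.5 -0.0019 -0.0021 -0.0015 -1.28 0.38 -0.24; 0.5 -0.0019 -0.0021 -0.0015 -1.28 0.38 -0.24
```

View pics/k_wrist.png

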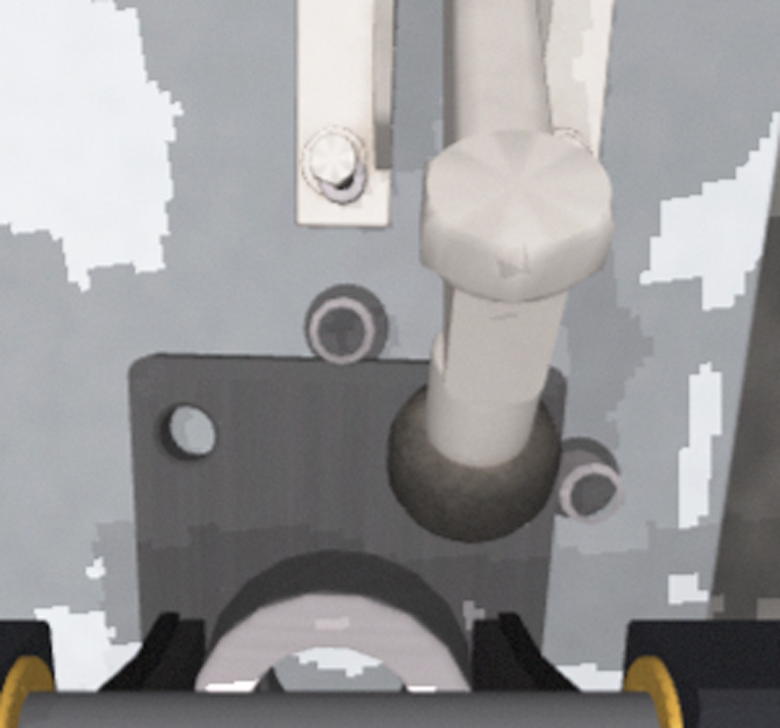

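View pics/k_scene.png

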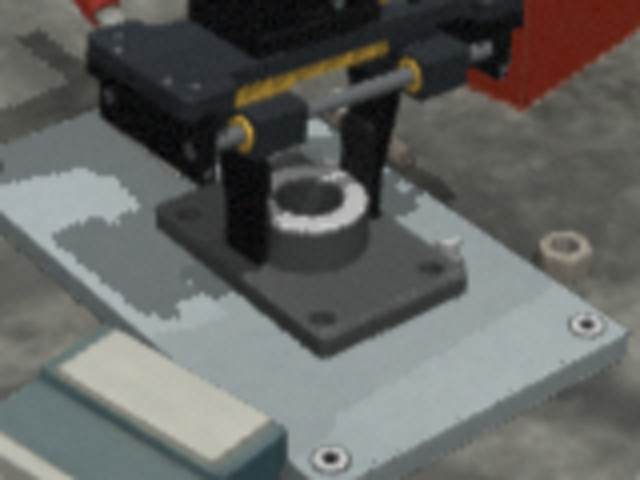

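Call:
carry_out:
  increments: "0.5 0.001 -0.001 -0.001 -1.5 0.3 0; 0.5 0 -0.001 0 -1.5 0.3 0; 0.5 0 -0.001 0 -1 0.3 0"

```text
time_s: 10.75
tool_pos: [0.5432, -0.025, 0.0985]
tool_rot: [-179.9, 0.4, 82.8]
force: [-5.8, -1.0, 1.1]
grip_width: 0.0548
```

Call:
carry_out:
  increments: "0.5 0.002 0.001 0 0 0 0; 0.5 0.002 0.001 0 0 0 0"

```text
time_s: 11.0
tool_pos: [0.5435, -0.0247, 0.0985]
tool_rot: [-179.7, 0.6, 82.7]
force: [-7.8, -4.3, -1.5]
grip_width: 0.0543
```

```bash
python3 -c "
from h import *
plan([.5415,-.0293,.102],83.6,3,.5)
for n,b in (('top',(150,180,350,300)),('wrist',(150,0,450,280)),('scene',(180,180,340,300))): zoom(read_camera(n),b,4 if n=='scene' else 2.6,'pics/l_%s.png'%n)"
```

```text
now [ 0.5435 -0.0247  0.0985] [-179.69    0.64   82.74] F [-7.8 -4.3 -1.5] t 11.0 w 0.0543
0.5 -0.0016 -0.0005 -0.0011 -0.11 0.21 -0.29; 0.5 -0.0016 -0.0005 -0.0012 -0.11 0.21 -0.29; 0.5 -0.0016 -0.0005 -0.0012 -0.11 0.21 -0.29
```

View pics/l_wrist.png

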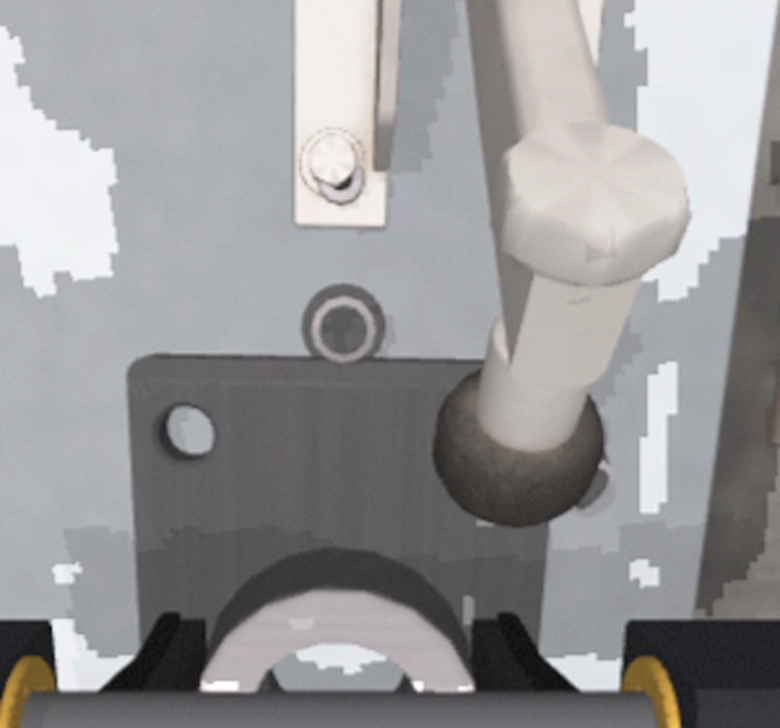

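Call:
carry_out:
  increments: "0.8 0 0 0 0 0 0; 1 0 0 0 0 0 0; 1 0 0 0 0 0 0; 1 0 0 0 0 0 0; 1 0 0 -0.01 0 0 0; 1 0 0 -0.03 0 0 0; 1 -0.005 0 -0.04 0 0 0; 1 -0.01 0 -0.04 0 0 0; 1 -0.01 0 -0.03 0 0 0; 1 0 0 0 0 0 0"

```text
time_s: 12.4
tool_pos: [0.5468, -0.048, 0.2613]
tool_rot: [179.2, 0.4, 82.8]
force: [-1.1, 0.2, 0.3]
grip_width: 0.087
```

```bash
python3 -c "
from h import *
plan([.5415,-.0293,.25],83.6,3,.5)
p=read_camera('wrist'); print(p['world_from_camera'].round(4).tolist()); import pickle; pickle.dump(p,open('w.pkl','wb'))
zoom(p,(200,20,460,270),3,'pics/m_wrist.png')
p=read_camera('scene');pickle.dump(p,open('s.pkl','wb'));zoom(p,(180,150,340,290),5,'pics/m_scene.png')"
```

```text
now [ 0.5468 -0.048   0.2613] [179.18   0.44  82.78] F [-1.1  0.2  0.3] t 12.4 w 0.087
0.5 0.0060 -0.0026 0.0037 0.27 0.15 -0.27; 0.5 0.0060 -0.0025 0.0037 0.27 0.15 -0.27; 0.5 0.0060 -0.0025 0.0037 0.27 0.15 -0.27
[[0.9919, -0.1257, -0.0196, 0.5552], [-0.1264, -0.9556, -0.2661, 0.023], [0.0147, 0.2664, -0.9638, 0.3535], [0.0, 0.0, 0.0, 1.0]]
```

View pics/m_wrist.png

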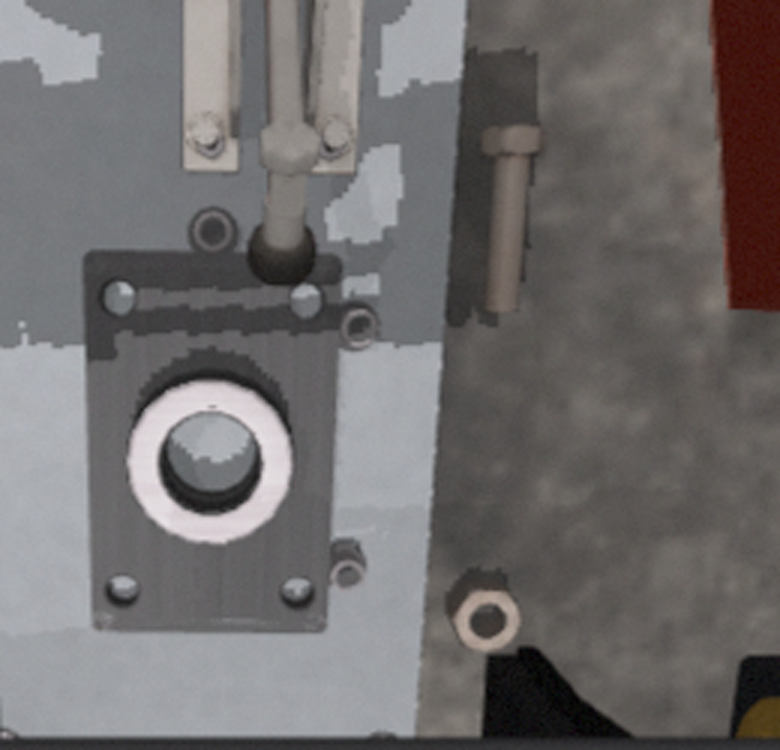

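View pics/m_scene.png

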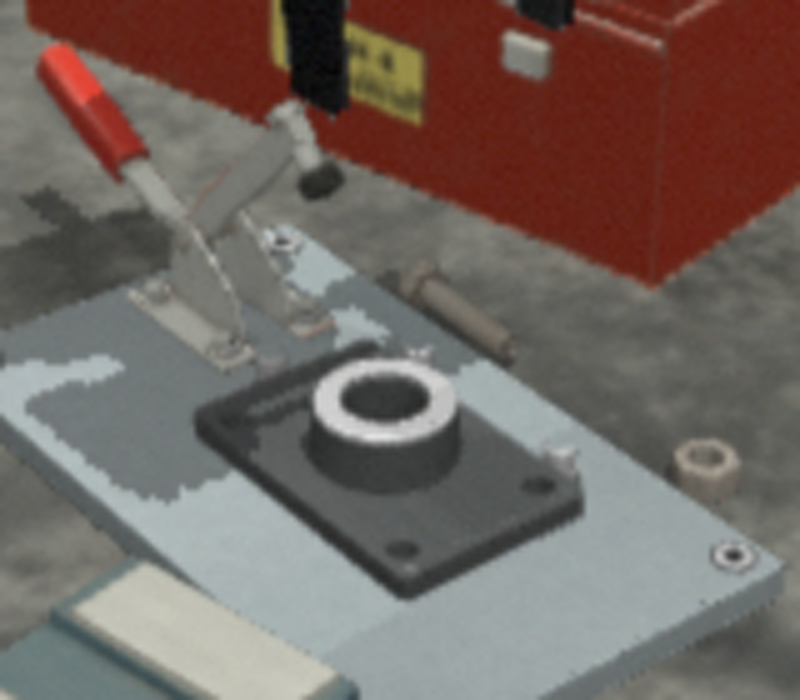

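```bash
cat > rel.py <<'E'
from h import *
def rel(p,pins,fl,conv):
    P=[[.006,.051,.031],[.054,.022,.031],[.054,-.062,.031]]
    H=[[-.042,.065,.025],[.042,.065,.025],[.042,-.065,.025],[-.042,-.065,.025],[0,0,.049]]
    F,r=fitpose([(p,P,conv(pins))],[.539,-.008,-.145]); h,r2=fitpose([(p,H,conv(fl))],[.54,-.03,-.145])
    c,s=np.cos(F[2]),np.sin(F[2]); d=h[:2]-F[:2]
    print("F",F.round(4),"h",h.round(4),"rel",round(c*d[0]+s*d[1],4),round(-s*d[0]+c*d[1],4),round(h[2]-F[2],4)); print(r.round(1).tolist(),r2.round(1).tolist())
E
python3 -c "
from rel import *; import pickle
p=pickle.load(open('w.pkl','rb'))
rel(p,[[213,231],[359,328],[348,568]],[[84,252],[342,252],[327,631],[95,631],[210,461]],lambda a:np.array(a)/3+[200,20]-.33)
"
```

```text
F [ 0.5401 -0.0082 -0.1415] h [ 0.5437 -0.0289 -0.1365] rel 0.0064 -0.02 0.005
[[-0.4, -0.4], [0.3, -0.4], [0.1, 2.7]] [[-0.8, -1.0], [0.2, -0.1], [0.6, 0.4], [-0.4, 0.0], [0.3, 0.7]]
```

```bash
cat >> rel.py <<'E'
FX=np.array([.5395,-.0085,-.143])
def loc(s,n,th): return [.024,.117-s*np.cos(th)+n*np.sin(th),.047+s*np.sin(th)+n*np.cos(th)]
def tcp(th,s=.072,up=0): # -y lower edge of closed fingertips at s along arm top
    e=loc(s,.013,th); e[1]+=.0095; q=w(FX,e)[0]; q[2]+=.07+up; return q
E
python3 -c "
from rel import *; import pickle
p=pickle.load(open('w.pkl','rb')); s=pickle.load(open('s.pkl','rb'))
for th in np.arange(.55,.9,.05):
    q=w(FX,[loc(.092,-.018,th),loc(.092,.02,th)]); print(round(th,2),((proj(p,q)-[200,20])*3).round().tolist(),((proj(s,q)-[180,150])*5).round().tolist())
for th in (.8,.75,.6,.4,.2,.05,0): print(th,tcp(th).round(4))
plan(tcp(.75,up=.05),81.8,4,0)
"
```

```text
0.55 [[272.0, 305.0], [280.0, 220.0]] [[341.0, 252.0], [308.0, 154.0]]
0.6 [[273.0, 299.0], [282.0, 204.0]] [[338.0, 240.0], [303.0, 143.0]]
0.65 [[274.0, 291.0], [283.0, 186.0]] [[335.0, 228.0], [297.0, 132.0]]
0.7 [[275.0, 283.0], [284.0, 168.0]] [[332.0, 216.0], [291.0, 121.0]]
0.75 [[276.0, 273.0], [285.0, 148.0]] [[328.0, 204.0], [285.0, 111.0]]
0.8 [[277.0, 262.0], [287.0, 126.0]] [[323.0, 192.0], [279.0, 101.0]]
0.85 [[278.0, 249.0], [288.0, 104.0]] [[319.0, 180.0], [272.0, 91.0]]
0.8 [0.5755 0.0729 0.1777]
0.75 [0.575  0.0699 0.1756]
0.6 [0.5739 0.0617 0.1684]
0.4 [0.5726 0.0527 0.157 ]
0.2 [0.5716 0.046  0.144 ]
0.05 [0.5711 0.0428 0.1336]
0 [0.571 0.042 0.13 ]
now [ 0.5455 -0.0467  0.2583] [179.47   0.49  82.86] F [-0.7 -0.1  0.3] t 12.5 w 0.0875
0 0.0299 0.0036 0.0080 0.13 0.12 0.27; 0 0.0299 0.0035 0.0080 0.13 0.12 0.27; 0 0.0299 0.0034 0.0081 0.13 0.12 0.27; 0 0.0299 0.0033 0.0081 0.13 0.12 0.27
```

Call:
carry_out:
  increments: "0 0.030 0.003 0.006 0 0 0.2; 0 0.030 0.003 0.006 0 0 0.2; 0 0.030 0.003 0.006 0 0 0.3; 0 0.028 0.003 0.006 0 0 0.3; 0 0 0 0 0 0 0; 0 0 0 0 0 0 0; 0 0 0 0 0 0 0"
  force: 20

```text
time_s: 13.38
tool_pos: [0.5685, 0.0719, 0.2235]
tool_rot: [-179.7, 0.8, 81.8]
force: [-0.1, 0.8, 0.4]
grip_width: 0.0252
```

```bash
python3 -c "
from rel import *
plan(tcp(.82,up=.012),81.8,3,0)
p=read_camera('scene');zoom(p,(150,70,340,230),4,'pics/n_scene.png')
p=read_camera('top');zoom(p,(150,130,350,280),4,'pics/n_top.png')
"
```

```text
now [0.5685 0.0719 0.2235] [-179.72    0.84   81.84] F [-0.1  0.8  0.4] t 13.38 w 0.0252
0 0.0012 0.0023 0.0110 -0.09 0.28 0.01; 0 0.0012 0.0023 0.0110 -0.09 0.28 0.01; 0 0.0011 0.0023 0.0110 -0.09 0.28 0.01
```

View pics/n_scene.png

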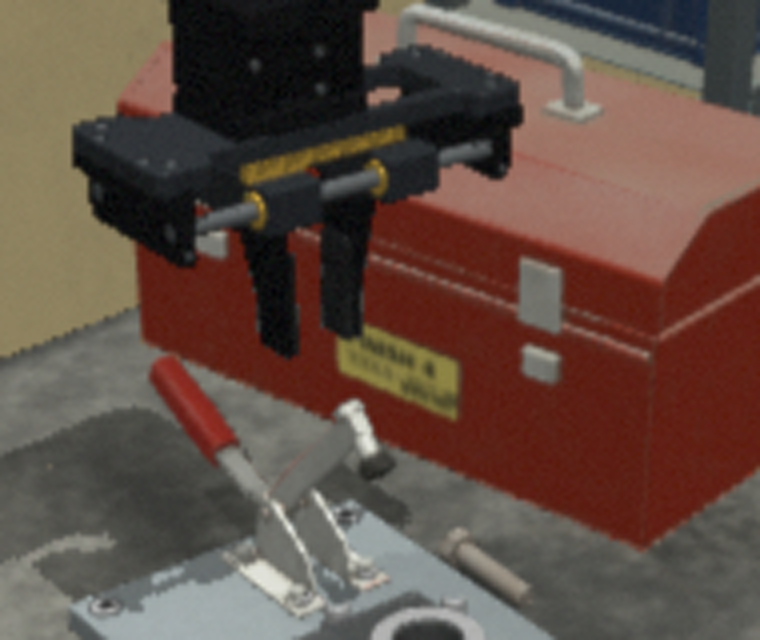

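Call:
carry_out:
  increments: "0 0.002 0.003 0 0 0.3 0; 0 0.001 0.002 0.008 0 0.3 0; 0 0.001 0.002 0.010 0 0.2 0; 0 0 0 0.008 0 0 0; 0 0 0 0 0 0 0"

```text
time_s: 14.1
tool_pos: [0.5765, 0.0733, 0.1959]
tool_rot: [-179.8, -0.0, 81.7]
force: [-0.1, -0.2, 0.4]
grip_width: 0.0003
```

```bash
python3 -c "
from rel import *
plan(tcp(.82,up=.0),81.8,1,0)
for t in (.6,.4,.2,.0): print(t,tcp(t).round(4))
p=read_camera('scene');zoom(p,(150,70,340,230),4,'pics/o_scene.png')
p=read_camera('wrist');zoom(p,(150,100,450,400),2,'pics/o_w.png')
"
```

```text
now [0.5765 0.0733 0.1959] [-1.7975e+02 -3.0000e-02  8.1680e+01] F [-0.1 -0.2  0.4] t 14.1 w 0.0003
0 0.0007 -0.0009 0.0173 -0.25 -0.03 -0.12
0.6 [0.5739 0.0617 0.1684]
0.4 [0.5726 0.0527 0.157 ]
0.2 [0.5716 0.046  0.144 ]
0.0 [0.571 0.042 0.13 ]
```

View pics/o_scene.png

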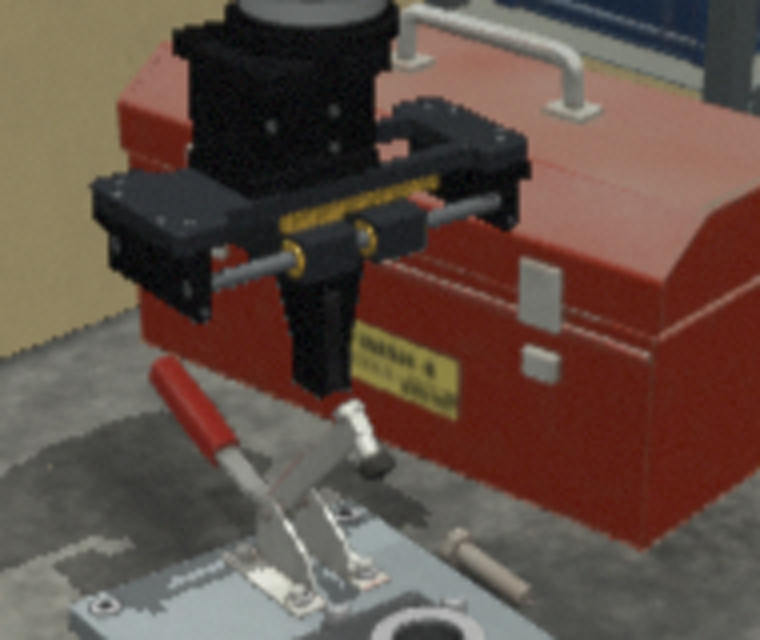

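View pics/o_w.png

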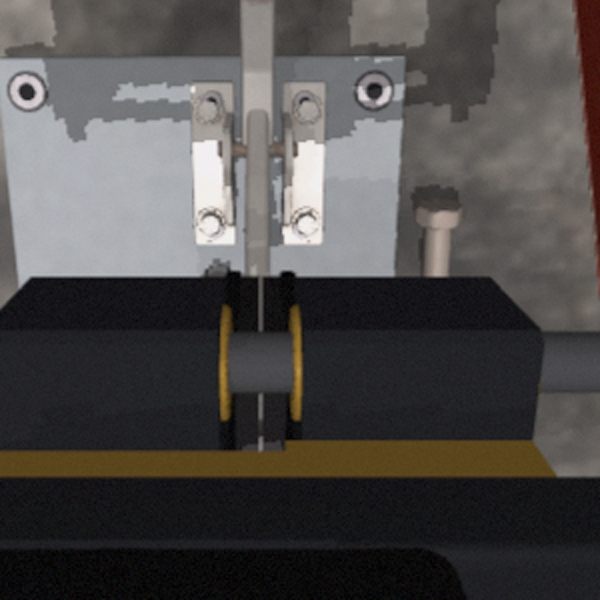

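Call:
carry_out:
  increments: "0 0 0 0.008 0 0 0; 0 0 0 0.008 0 0 0; 0 -0.001 0 0.006 0 0 0; 0 -0.003 0 0.004 0 0 0; 0 -0.003 0 0.004 0 0 0"

```text
time_s: 14.82
tool_pos: [0.5768, 0.0668, 0.1692]
tool_rot: [-179.9, -0.2, 81.7]
force: [-4.4, -0.7, 9.5]
grip_width: 0.0006
```

```bash
python3 -c "
from rel import *
plan(tcp(.6),81.8,1,0)
p=read_camera('scene');zoom(p,(150,70,340,230),4,'pics/p_scene.png')
"
```

```text
now [0.5768 0.0668 0.1692] [-179.93   -0.2    81.74] F [-4.4 -0.7  9.5] t 14.82 w 0.0006
0 -0.0054 -0.0022 0.0008 -0.07 -0.20 -0.06
```

View pics/p_scene.png

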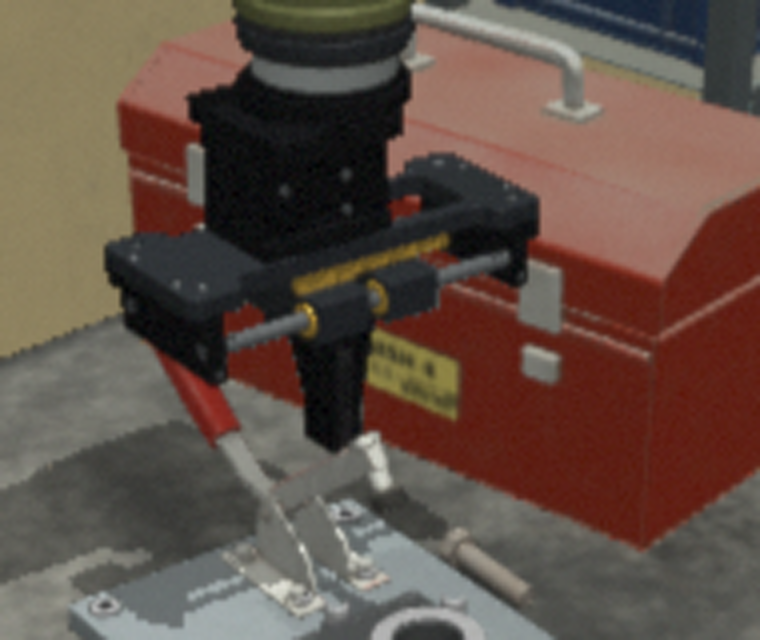

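Call:
carry_out:
  increments: "0 -0.004 -0.001 0.005 0 0 0; 0 -0.004 -0.001 0.005 0 0 0; 0 -0.003 0 0.006 0 0 0; 0 -0.002 0 0.006 0 0 0; 0 -0.002 0 0.006 0 0 0"

```text
time_s: 15.5
tool_pos: [0.5742, 0.0492, 0.1446]
tool_rot: [179.8, -0.2, 81.6]
force: [-2.4, -0.8, 5.5]
grip_width: 0.0002
```

```bash
python3 -c "
from rel import *
plan(tcp(.2),81.8,3,0)
p=read_camera('scene');zoom(p,(150,70,340,230),4,'pics/q_scene.png')
"
```

```text
now [0.5742 0.0492 0.1446] [179.85  -0.22  81.64] F [-2.4 -0.8  5.5] t 15.5 w 0.0002
0 -0.0012 -0.0007 0.0002 0.05 -0.07 -0.05; 0 -0.0012 -0.0007 0.0002 0.05 -0.07 -0.05; 0 -0.0012 -0.0007 0.0002 0.05 -0.07 -0.05
```

View pics/q_scene.png

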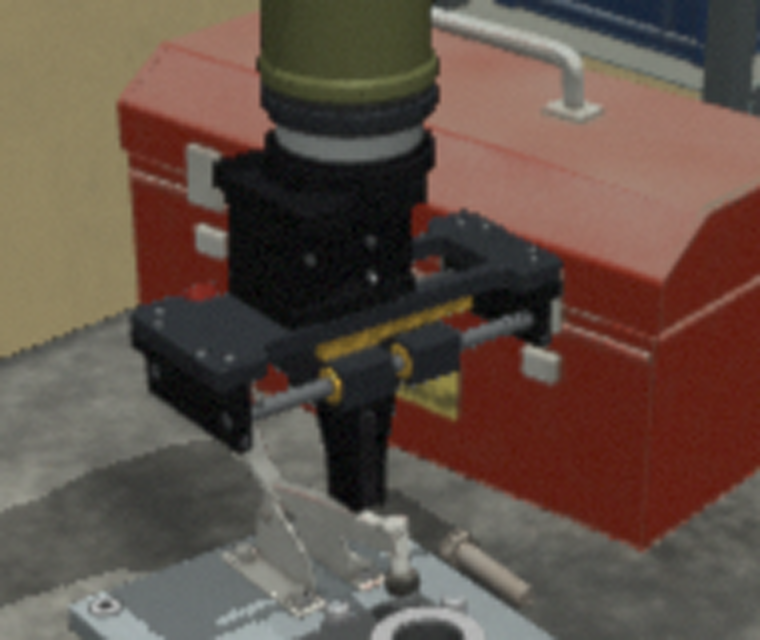

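Call:
carry_out:
  increments: "0 -0.002 -0.001 0.005 0 0 0; 0 -0.002 -0.001 0.005 0 0 0; 0 -0.001 0 0.005 0 0 0; 0 -0.001 0 0.004 0 0 0"

```text
time_s: 16.05
tool_pos: [0.5734, 0.0443, 0.1304]
tool_rot: [179.7, -0.5, 81.7]
force: [-15.8, 1.9, 46.6]
grip_width: 0.001
```

```bash
python3 -c "
from rel import *
plan(tcp(.01),81.8,1,0)
p=read_camera('scene');zoom(p,(150,100,340,260),4,'pics/r_scene.png')
p=read_camera('wrist');cv2.imwrite('pics/r_w.png',p['img'])
"
```

```text
now [0.5734 0.0443 0.1304] [179.7   -0.49  81.65] F [-15.8   1.9  46.6] t 16.05 w 0.001
0 -0.0025 -0.0020 -0.0003 0.30 -0.49 -0.15
```

View pics/r_scene.png

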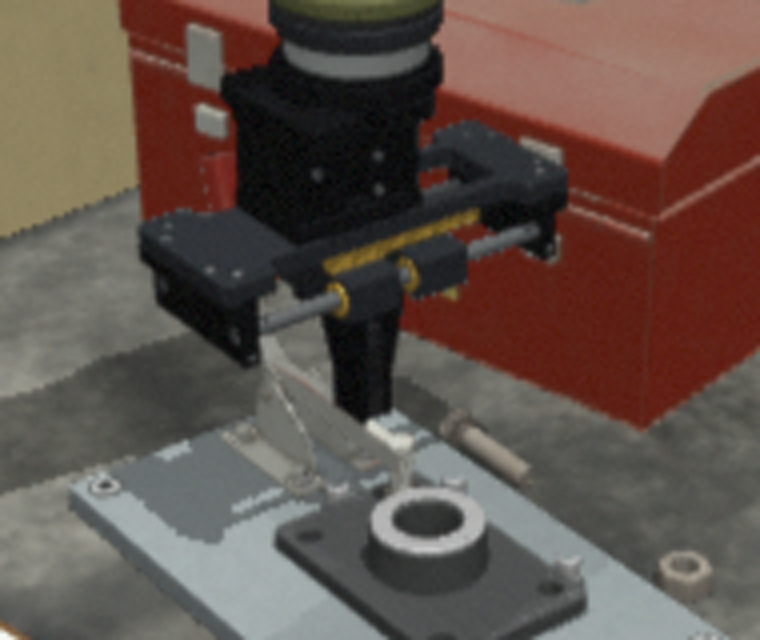

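View pics/r_w.png

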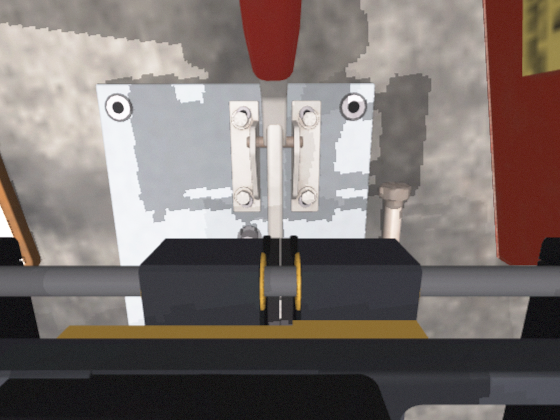

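Call:
carry_out:
  increments: "0 0 0 -0.003 0 0 0; 0 0 0 -0.01 0 0 0; 0 -0.002 0 -0.03 0 0 0; 0 -0.02 0 -0.04 0 0 0; 0 -0.03 0 -0.04 0 0 0; 0 -0.03 0 -0.03 0 0 0; 0 -0.03 0 0 0 0 0; 0 0 0 0 0 0 0; 0 0 0 0 0 0 0"

```text
time_s: 17.27
tool_pos: [0.5533, -0.0692, 0.2838]
tool_rot: [-179.8, -0.3, 81.8]
force: [-0.2, 1.0, -0.3]
grip_width: 0.0005
```

```bash
python3 -c "
from rel import *
import pickle
plan(tcp(.01),81.8,1,0)
p=read_camera('scene');pickle.dump(p,open('s.pkl','wb'));zoom(p,(180,150,340,290),5,'pics/s_scene.png')
for th in (0,.01,.05,.1,.15):
    q=w(FX,[loc(.092,-.023,th),loc(.092,.02,th)]); print(th,((proj(p,q)-[180,150])*5).round().tolist())
p=read_camera('wrist');pickle.dump(p,open('w.pkl','wb'));zoom(p,(200,20,460,270),3,'pics/s_w.png')
for th in (0,.01,.05,.1,.15):
    q=w(FX,[loc(.092,-.023,th),loc(.092,.02,th)]); print(th,((proj(p,q)-[200,20])*3).round().tolist())
p=read_camera('top');pickle.dump(p,open('t.pkl','wb'));zoom(p,(150,160,350,300),4,'pics/s_t.png')
"
```

```text
now [ 0.5533 -0.0692  0.2838] [-179.83   -0.29   81.81] F [-0.2  1.  -0.3] t 17.27 w 0.0005
0 0.1120 0.0022 0.1537 -0.17 -0.29 0.01
0 [[349.0, 382.0], [348.0, 286.0]]
0.01 [[349.0, 380.0], [348.0, 283.0]]
0.05 [[351.0, 373.0], [346.0, 274.0]]
0.1 [[352.0, 364.0], [344.0, 262.0]]
0.15 [[353.0, 354.0], [342.0, 250.0]]
0 [[244.0, 262.0], [245.0, 257.0]]
0.01 [[244.0, 263.0], [245.0, 256.0]]
0.05 [[244.0, 265.0], [245.0, 252.0]]
0.1 [[244.0, 267.0], [245.0, 247.0]]
0.15 [[244.0, 268.0], [245.0, 240.0]]
```

View pics/s_scene.png

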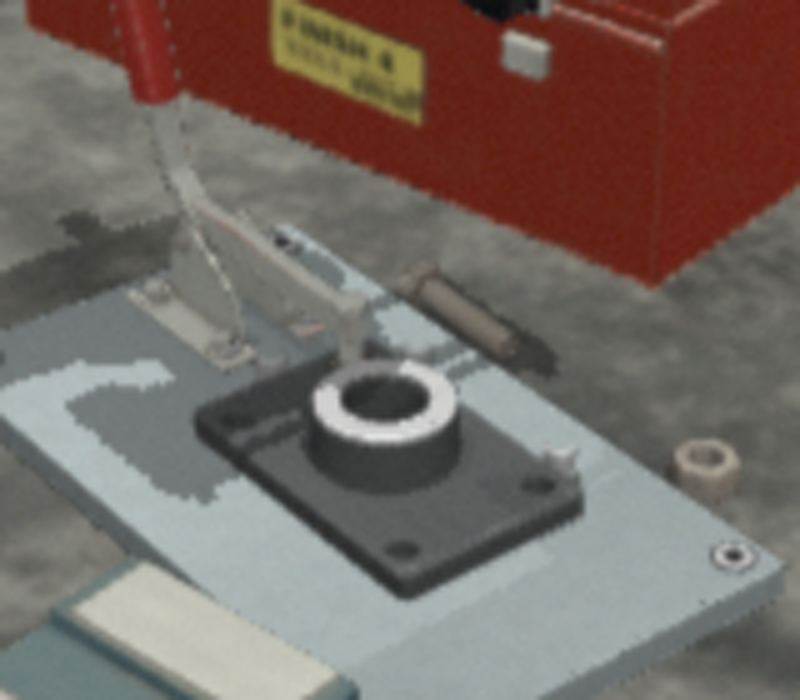

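View pics/s_w.png

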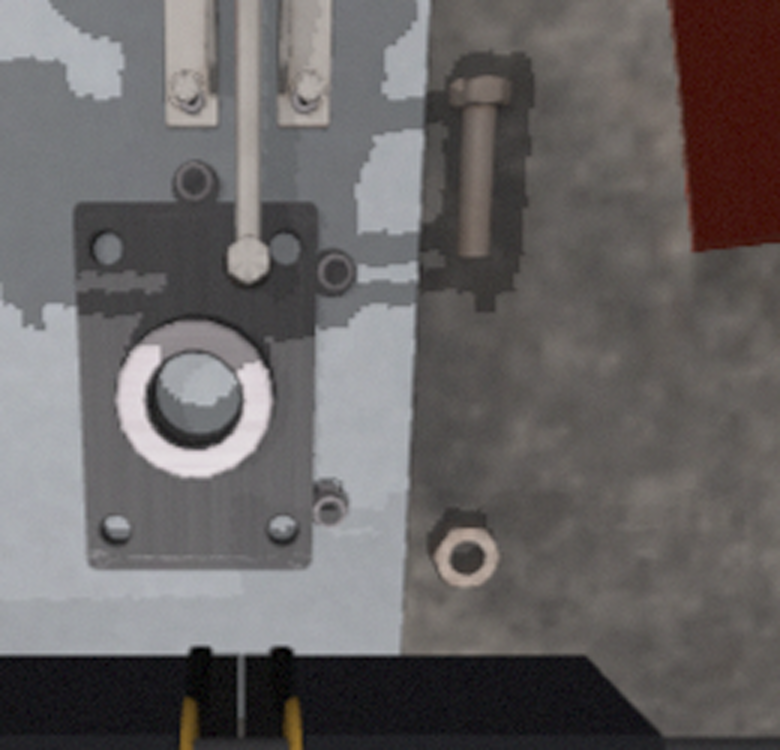

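```bash
python3 -c "
from rel import *; import pickle
p=pickle.load(open('w.pkl','rb'))
rel(p,[[194,181],[336,272],[330,509]],[[74,203],[318,204],[313,569],[91,569],[195,398]],lambda a:np.array(a)/3+[200,20]-.33)
p=read_camera('wrist')
for i in (0,):
    t=read_camera('top'); s=read_camera('scene')
    for n in ['deburr_tool','spare_nut','spare_bolt','boss_near']:
        for k,q in (('t',t),('s',s)):
            m=masks_of(n,q)[:1]; print(n,k,[ (round(x['confidence'],2),x['bbox']) for x in m])
"
```

```text
F [ 0.5403 -0.0084 -0.1423] h [ 0.5439 -0.0293 -0.1402] rel 0.0065 -0.0202 0.0021
[[-0.1, -0.2], [-0.1, -0.4], [0.1, 1.0]] [[-0.3, -0.2], [0.4, -0.9], [0.1, 0.1], [-0.5, 0.3], [0.2, 1.0]]
deburr_tool t [(0.56, [351.8, 245.6, 360.3, 288.5])]
deburr_tool s [(0.78, [289.9, 296.9, 340.6, 334.9])]
spare_nut t []
spare_nut s [(0.66, [312.1, 236.3, 326.9, 252.0])]
spare_bolt t [(0.61, [237.0, 188.4, 263.2, 198.8])]
spare_bolt s [(0.54, [261.4, 202.8, 283.6, 219.8])]
boss_near t [(0.86, [384.3, 195.9, 401.6, 216.9])]
boss_near s [(0.74, [201.8, 138.8, 253.7, 223.3])]
```

View pics/s_t.png

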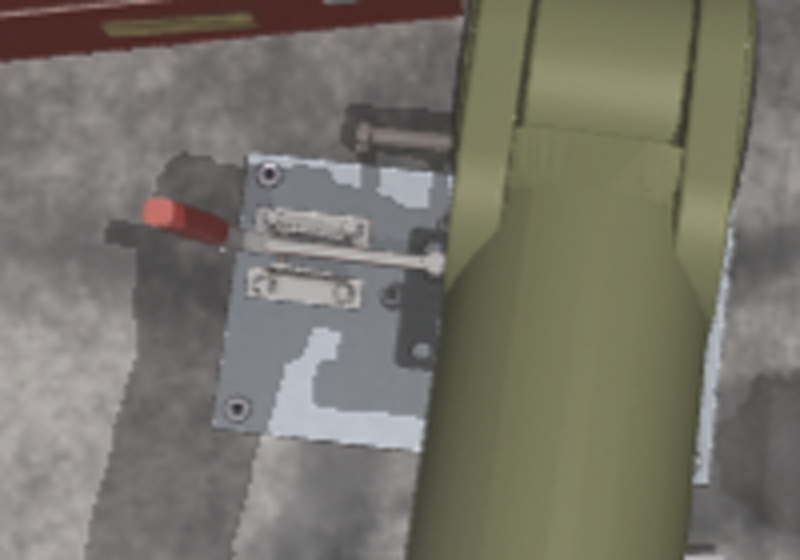

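```bash
python3 -c "
from cell import *
print(get_obs()['force'],sign_off())"
```

```text
the job is handed in; nothing more can be done
[-0.18859859  0.30220131 -0.44049358] None
```

The housing is seated against all three pins and clamped. I handed the job in at about 18 s of the 70 s allowed, with the hand clear above the work. `sign_off` gives no verdict, so the points below are my own checks.

I gripped the boss lightly and slid the housing along the plate into the back pins and the end pin. After letting go, I pressed the clamp arm down with closed fingers until it stopped.

- **Housing position:** the last wrist picture put it at x 6.5 mm, y -20.2 mm, turned 0.002 rad in the fixture's frame. The target is 6, -20, 0. A picture before clamping gave 6.4 mm, -20.0 mm and 0.005 rad, with the lever still at about 0.8 rad.
- **Clamp:** the arm stopped firmly with the fingertips at z 60 mm, the height that matches a level arm. The scene picture agrees with a lever angle close to 0, but the boss hid the pad, so I did not see it touch the flange directly.
- **Press force:** the final press peaked at about 47 N on the wrist. That was through the fingertips, not the gripper's body, and is below the 120 N wrist limit.
- **Tool tilt:** the tool leaned up to about 4 degrees while pushing, and I corrected it. I saw no tipping of the housing in the pictures.
- **Things beside the fixture:**
  - The deburring tool and bolt were where they started in both views.
  - The nut was confirmed only in the scene view, because the arm hid it from above.
  - The casting was confirmed only in the top view. The scene-view network gave a box around the clamp instead, which I took as a false detection.

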